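Roll a stirrer shaft thumbscrew up and hold it level over its cradle

TASK

Roll the loose stirrer shaft along the bench a quarter turn until the thumbscrew in its hub points straight up, then lift it by its balance point, close to the heavy hub, without letting it roll over or touch the cradle. Hold it still and level a few centimetres above the two-post cradle, thumbscrew up, right over its resting place and lined up with it, hub over the broad saddle and rod over the narrow fork, ready to be lowered in; finish while still holding it there. Leave the bottles, glassware, pots and bowl where they are.

Things in the scene. Friction and masses are not known exactly. Their poses are not given: they have to be found in the camera images.
- shaft_balance (a point): Balance point (centre of mass) of the loose stirrer shaft, on its axis: a steel rod, 12 mm in diameter, bare from the hub's inner face (y = +41 mm) to the disc's (y = -159 mm); 0.34 to 0.56 kg in all. y runs along the rod towards the hub, z along the hub's thumbscrew. Resting on the bench the axis is 25.5 mm up. A sideways push of a few newtons on the rod here rolls it without sliding.
- shaft_hub (a point): Middle of the heavy steel hub (54 mm across, 45 mm long), on the axis, 63.5 mm from the balance point. Round with four spanner flats 18 mm wide (one opposite the screw), so it rests steadily and drops onto the next flat after each quarter turn: about 42 mm of rolling. A light white disc (51 mm across, 12 mm thick) carries the rod's other end.
- shaft_screw (a point): Top of the thumbscrew's head (steel, 16 mm across) that stands radially out of the middle of the hub, 42.5 mm from the axis. At the start it points level, roughly towards the robot; rolling the shaft the opposite way (away from where it points) a quarter turn brings it on top.
- cradle_rest (a point): Where the shaft's balance point would lie if seated in the fixed cradle, 60 mm above the bench. Cradle: aluminium plate 85 x 230 x 10 mm, a broad grey V saddle for the hub 63.5 mm towards +y, a narrow grey fork (15 mm slot) for the rod 105 mm towards -y; nothing on it is higher than 71 mm above the bench. y runs along the seated shaft towards the saddle, z up.
- bottle_a: Bystander: small amber bottle, 52 mm across, 105 mm high, loose, origin at the middle of its foot.
- bottle_b: Bystander: small amber bottle, 52 mm across, 105 mm high, loose, origin at the middle of its foot.
- beaker: Bystander: glass beaker, 72 mm across, 95 mm high, loose, origin at the middle of its foot.
- flask: Bystander: conical glass flask, 72 mm across its foot, 110 mm high, loose, origin at the middle of its foot.
- pot_a: Bystander: small white ointment pot, 42 mm across, 30 mm high, loose, origin at the middle of its foot.
- pot_b: Bystander: small white ointment pot, 42 mm across, 30 mm high, loose, origin at the middle of its foot.
- dish: Bystander: small white bowl, 100 mm across, 22 mm high, loose, origin at the middle of its foot.
Things that resemble listed ones, but are neither listed nor needed, are in the scene too. What is shaped like the part that bears cradle_rest but blue or pink is not meant.

How it is judged:
By the outcome, as a careful person would: the job done as asked, in the order asked, and still so for the second after the job is handed in, while the arm keeps its last pose, push and grip.
It also fails if it takes over 48 s, if anything falls off the work surface, if the arm or the gripper's body presses on something with over 40 N, if the wrist force passes 120 N, or if a joint passes its speed limit or range.

ROBOT

A 6-joint arm with a two-finger parallel gripper is mounted at the origin on the work surface. World frame = base frame: x ahead of the robot, y to its left, z up, the work surface at z = 0. Lengths are in m, angles in rad, forces in N, time in s.
With the tool pointing down it reaches from about 0.275 to 0.825 m from the base axis. Payload 5.2 kg.
Tool frame: the origin (TCP) lies at the very end of the fingers, on their centre line; the grasp point (between the pads) lies 19 mm behind it (ctrl.pinch_z is the distance from the TCP to the grasp point, in m); z points along the fingers, x is the direction in which the jaws open and shut, and the axes are right-handed (so a half turn about z gives the same grasp; the last joint's range is limited). The gripper opens to 93 mm and grips with 3 to 60 N. Pads are 15 mm wide; open, the fingers measure 128 mm over their backs; the gripper's body (75 mm by 188 mm) begins 65 mm behind the grasp point.
Start: joints at [-1.433, 0.259, 1.535, -0, 1.348, -0.203], TCP at [0.184, -0.518, 0.219] pointing down, gripper open.
Joint ranges: [-3.14, 3.14], [-0.91, 2.08], [0.19, 2.58], [-1.22, 4.36], [0.22, 2.71], [-3.12, 3.12]. Speed limits (rad/s): [2.57, 2.57, 3.14, 3.14, 3.14, 3.14].

INTERFACE

Orientations are given as a rotation vector (axis times angle).
In Python, from rig import ctrl gives the robot as it stands.
- The arm moves only by the tool drive_tool, never from a script. Its argument "steps" is a list that holds one entry, the list of rows, each a list of 7 numbers: the shift along the tool's x, y, z in m, then the turn, a rotation vector about the tool's x, y, z in rad, then the opening, from 0 (shut) to 1 (fully open). A call has 1 to 20 rows; each row shifts and turns the commanded pose from where the row before left it, along the tool's axes as they then stand; what a row does not reach is not made up. A row lasts 1/8 s, in which the tool goes at most 62.5 mm and 10.7 degrees, less where a joint would pass 70% of its speed; a pose out of reach is approached as far as the arm can. A call is refused whole if a number of a shift passes 0.0625 or a number of a turn 0.188, either way. A call with a gripper value outside its range is refused whole. The fingers move at their own pace and stop on an object; "force" is the grip in N (left out, the last holds). Time passes only in rows, so rows that do not move let the fingers close. It gives the time, the measured TCP pose, the force and the opening at its end, in the units of the state.
- ctrl.state(): the state, without advancing time (a new reading comes with each control period).
- ctrl.capture(name): name is "scene" or "top"; returns a dict with "frame" (384x512x3 uint8, red, green, blue), "range_z" (384x512 float32, m along the optical axis (not along the pixel's ray), 0 where there is no reading), "fx", "fy", "cx", "cy" (pixels), "k1" (the pictures are not rectified: a ray, as slopes to the right and down, at radius r is drawn at 1 + k1 r^2 times it, then the intrinsics apply), "R" (3x3) and "t" (3): a world point X has camera coordinates R X + t. Camera axes: x right, y down, z forward; pixel columns grow to the right and rows downward; lengths in m; the calibration is good to about 2 mm. A picture is of the moment at which its call begins.
- ctrl.close_job(): hands the job in, once; it reports no verdict.
Trained networks look in the newest picture that a camera, given by its name, has taken for a name from the list of things; names that differ only in an ending like _2 or _b are one class to them, and where a whole thing is asked for, a point or a joint stands for the part that bears it (a point fixed in the world has none). Each returns a list of dicts, best first, with "confidence" (0 to 1); they miss things now and then, are a little off and sometimes report something else, mostly with a low value. They report only what shows in the picture. A call takes as long as a camera call. They do not tell look-alikes from the thing itself.
- ctrl.regions_of(camera, name): "region" (384x512 bool, what is visible of it) and "box" ([left, top, width, height] in pixels, round what is visible of it).
The state is a dict: "clock": time; "joints": joint angles; "dq": joint speeds; "effort": joint torques, N m; "eef_pos": TCP position; "eef_rot": TCP orientation; "contact_force": force on the tool from outside, world axes, zero at the start; "ft_torque": the same for the moment, N m; "gripper_width": opening from 0.0 (shut) to 1.0 (fully open).
Only numpy, scipy, OpenCV 4.12 (cv2) and the standard library are available. Lean on these libraries where they do the work, as an engineer would, in place of code of your own. Each camera call takes 0.05 s, during which the arm holds its last target.

## Working session

There is one attempt and no reset: what is moved stays moved. The work goes in short steps, Python scripts to look and compute and a tool call to move; the robot and the scene stay as the last step left them, time stands still between calls to the robot, and variables do not carry over. Pictures are saved under pics/ and viewed, and the job is handed in when it is done.

Besides the shell and the picture viewer there is one more tool, called after "Call:" as name(argument=value, ...) on one line, values as JSON. drive_tool: Moves the arm, as the interface text tells. Its arguments: {"type":"object","properties":{"steps":{"type":"array"},"force":{"type":"number"}},"required":["steps"]}

```bash
mkdir -p pics; ls; python3 - <<'E'
from rig import ctrl
import cv2,numpy as np
print(ctrl.state(), ctrl.pinch_z)
for n in ("scene","top"):
    c=ctrl.capture(n)
    cv2.imwrite(f"pics/{n}0.png",cv2.resize(c["frame"][:,:,::-1],(800,600),interpolation=cv2.INTER_CUBIC))
    print(n,c["fx"],c["cx"],c["cy"],c["k1"],c["R"],c["t"])
    np.savez(f"{n}0.npz",**c)
    for nm in ("shaft_balance","shaft_hub","shaft_screw","cradle_rest"):
        try:
            for d in ctrl.regions_of(n,nm): print(n,nm,d["confidence"],d["box"])
        except Exception as e: print(nm,e)
E
```

```text
pics
{'clock': 0.0, 'joints': array([-1.43281621e+00,  2.59332383e-01,  1.53608455e+00, -2.75871431e-05,
        1.34800863e+00, -2.02781436e-01]), 'dq': array([-0.00157829, -0.00138922,  0.00312783,  0.00267588, -0.00015098,
        0.00164316]), 'effort': array([ 7.85611473e-05, -4.37310934e+01, -2.84003127e+01,  7.16826017e-02,
        4.15457936e-02, -1.56482029e-04]), 'eef_pos': array([ 0.18375697, -0.51780559,  0.21782285]), 'eef_rot': array([-2.56486568e+00,  1.81184404e+00,  1.99881876e-03]), 'contact_force': array([ 0.04019134, -0.24898521, -0.20963604]), 'ft_torque': array([ 0.00807688, -0.01974834, -0.06735483]), 'gripper_width': 0.9968678495873328} 0.0188
scene 366.90506491811954 252.72153995344829 192.35583556656877 -0.02346594099373422 [[-0.81571457  0.57835526 -0.01072109]
 [ 0.40712324  0.5608447  -0.72090491]
 [-0.41092628 -0.59241744 -0.69295106]] [ 0.41723765 -0.15542368  1.19796891]
scene shaft_balance 0.61 [184.4, 140.3, 65.9, 48.5]
scene shaft_hub 0.6 [184.6, 136.9, 64.9, 55.4]
scene shaft_hub 0.47 [117.3, 146.8, 32.8, 18.5]
scene shaft_screw 0.93 [184.4, 132.5, 68.1, 61.1]
scene cradle_rest 0.97 [245.0, 105.3, 48.3, 56.6]
scene cradle_rest 0.93 [242.8, 211.8, 82.5, 90.7]
scene cradle_rest 0.83 [318.8, 190.3, 82.4, 79.9]
top 394.3634635038909 258.7079332652856 187.99472240004752 -0.09764717520192916 [[-0.0190068  -0.99972341 -0.01385105]
 [-0.98758294  0.02093316 -0.15569757]
 [ 0.15594445  0.01071975 -0.98770766]] [0.00956283 0.52702027 0.99472976]
top shaft_balance 0.88 [292.0, 184.2, 101.8, 30.7]
top shaft_hub 0.3 [289.5, 184.6, 101.8, 33.3]
top shaft_hub 0.16 [96.4, 226.7, 23.0, 12.2]
top shaft_screw 0.79 [291.2, 184.4, 100.7, 35.4]
top cradle_rest 0.85 [312.9, 265.3, 83.8, 40.7]
top cradle_rest 0.68 [138.5, 246.4, 90.1, 34.6]
top cradle_rest 0.57 [157.3, 165.9, 83.6, 36.1]
```

View pics/scene0.png

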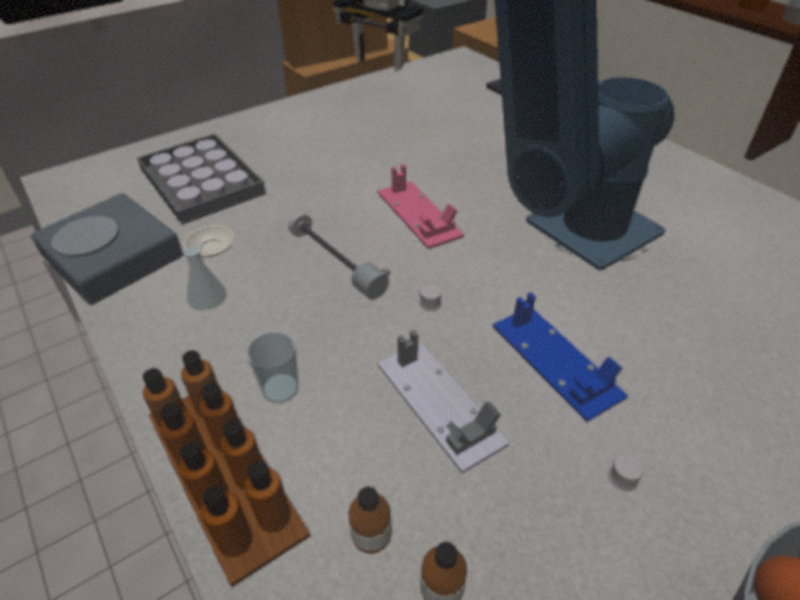

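View pics/top0.png

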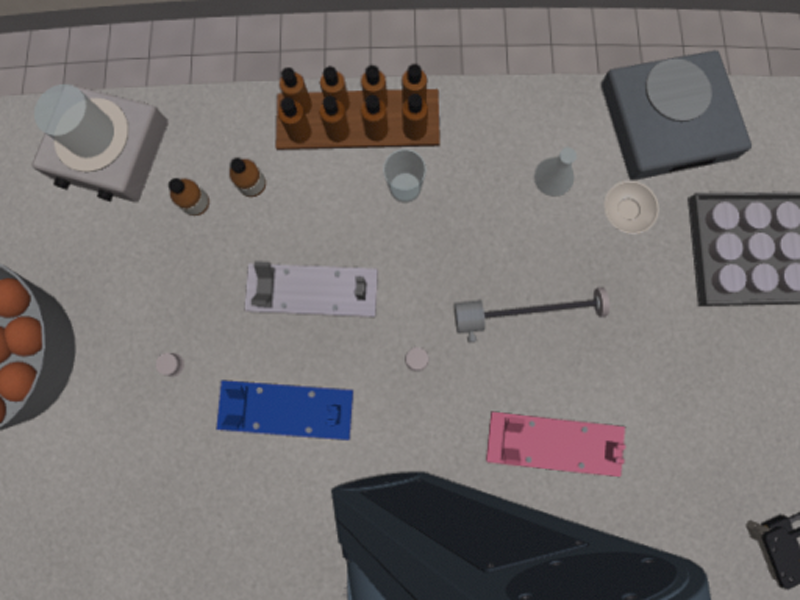

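The top view shows the shaft with its hub at (470,316), its screw at (472,338) towards the robot and its disc at (601,302). The grey cradle is at (312,290), saddle at (262,285) and fork at (361,288). Next I'll measure both from the depth data.

```bash
cat > h.py <<'E'
import numpy as np, cv2
def cloud(c):
    K=np.array([[c["fx"],0,c["cx"]],[0,c["fy"],c["cy"]],[0,0,1.]])
    v,u=np.mgrid[:384,:512]
    d=float(c["k1"])
    p=cv2.undistortPoints(np.stack([u,v],-1).reshape(-1,1,2).astype(float),K,np.array([d,0,0,0,0.])).reshape(384,512,2)
    z=c["range_z"].astype(float)
    P=np.dstack([p[...,0]*z,p[...,1]*z,z])
    X=(P-c["t"])@c["R"]
    X[z==0]=np.nan
    return X
def proj(c,X):
    K=np.array([[c["fx"],0,c["cx"]],[0,c["fy"],c["cy"]],[0,0,1.]])
    return cv2.projectPoints(np.atleast_2d(X).astype(float),cv2.Rodrigues(np.array(c["R"]))[0],np.array(c["t"]),K,np.array([float(c["k1"]),0,0,0,0]))[0][:,0]
E
python3 - <<'E'
from h import *
for n in("top","scene"):
    c=dict(np.load(n+"0.npz")); X=cloud(c)
    f=c["frame"]
    tab=X[np.isfinite(X[...,2])&(abs(X[...,2])<.02)]
    print(n,"table z",np.median(tab[:,2]))
    if n=="top": boxes={"shaft":(286,180,396,222),"cradle":(154,162,244,206)}
    else: boxes={"shaft":(180,132,256,194),"cradle":(240,208,328,304)}
    for k,(l,t,r,b) in boxes.items():
        Y=X[t:b,l:r].reshape(-1,3); g=f[t:b,l:r].reshape(-1,3)
        m=np.isfinite(Y[:,2])&(Y[:,2]>(.012 if k=="shaft" else .006)); Y=Y[m]
        print(k,len(Y),Y.min(0),Y.max(0))
        if k=="shaft":
            # bin by world y
            for y0 in np.arange(Y[:,1].min(),Y[:,1].max(),.012):
                s=Y[(Y[:,1]>=y0)&(Y[:,1]<y0+.012)]
                if len(s):print("%.3f n%d x[%.3f %.3f] zmax %.3f xmean %.4f"%(y0+.006,len(s),s[:,0].min(),s[:,0].max(),s[:,2].max(),s[:,0].mean()))
        else:
            for nm,lo,hi in(("plate",.006,.016),("tall",.025,.09)):
                s=Y[(Y[:,2]>lo)&(Y[:,2]<hi)]
                rect=cv2.minAreaRect(s[:,:2].astype(np.float32)*1000)
                print(nm,len(s),rect,s[:,2].max())
            s=Y[Y[:,2]>.025]
            ym=(s[:,1].min()+s[:,1].max())/2
            for q in (s[s[:,1]>ym],s[s[:,1]<ym]): print("post",cv2.minAreaRect(q[:,:2].astype(np.float32)*1000),q.min(0),q.max(0))
E
```

```text
top table z 0.00015347146422447567
shaft 864 [ 0.44704935 -0.34401922  0.01246939] [ 0.53257776 -0.08414791  0.05600425]
-0.338 n89 x[0.484 0.533] zmax 0.054 xmean 0.5031
-0.326 n71 x[0.495 0.531] zmax 0.054 xmean 0.5121
-0.314 n17 x[0.503 0.514] zmax 0.035 xmean 0.5077
-0.302 n23 x[0.501 0.512] zmax 0.034 xmean 0.5066
-0.290 n18 x[0.501 0.512] zmax 0.035 xmean 0.5056
-0.278 n23 x[0.499 0.510] zmax 0.032 xmean 0.5045
-0.266 n16 x[0.499 0.507] zmax 0.034 xmean 0.5029
-0.254 n23 x[0.497 0.508] zmax 0.037 xmean 0.5025
-0.242 n19 x[0.497 0.505] zmax 0.036 xmean 0.5005
-0.230 n20 x[0.495 0.506] zmax 0.034 xmean 0.5004
-0.218 n21 x[0.494 0.506] zmax 0.034 xmean 0.4990
-0.206 n20 x[0.493 0.503] zmax 0.033 xmean 0.4982
-0.194 n21 x[0.492 0.504] zmax 0.034 xmean 0.4969
-0.182 n19 x[0.490 0.501] zmax 0.034 xmean 0.4959
-0.170 n21 x[0.490 0.501] zmax 0.034 xmean 0.4951
-0.158 n19 x[0.488 0.499] zmax 0.033 xmean 0.4937
-0.146 n22 x[0.488 0.499] zmax 0.034 xmean 0.4929
-0.134 n34 x[0.467 0.511] zmax 0.052 xmean 0.4873
-0.122 n91 x[0.449 0.514] zmax 0.054 xmean 0.4870
-0.110 n125 x[0.447 0.515] zm
[... 2021 characters left out ...]
0.054 xmean 0.4920
cradle 3239 [0.34762122 0.04660187 0.00609139] [0.59557938 0.28124522 0.07384858]
plate 2447 ((470.16607666015625, 167.77923583984375), (233.20912170410156, 237.7696075439453), 86.43009185791016) 0.0159083405402247
tall 687 ((548.2840576171875, 161.5234375), (189.150634765625, 76.77017211914062), 88.4086685180664) 0.07384858425877065
post ((550.5703125, 241.27122497558594), (27.793909072875977, 77.34848022460938), 86.49738311767578) [0.51232884 0.2252127  0.02506148] [0.58912861 0.25695517 0.06097409]
post ((540.1328735351562, 74.50731658935547), (14.709821701049805, 31.83315086364746), 88.3631362915039) [0.52434743 0.06674215 0.02508925] [0.55614158 0.08205581 0.07384858]
```

```bash
python3 - <<'E'
from h import *
def fit_line(P): 
    vx,vy,x,y=cv2.fitLine(P[:,:2].astype(np.float32),cv2.DIST_HUBER,0,1e-4,1e-4).ravel(); 
    if vy<0: vx,vy=-vx,-vy
    return vx/vy, x+(0-y)*vx/vy
for n in("top","scene"):
    c=dict(np.load(n+"0.npz")); X=cloud(c); f=c["frame"].astype(int)
    x,y,z=[X[...,i] for i in range(3)]
    C=-c["R"].T@c["t"]; print(n,"cam",C)
    m=(y>-.30)&(y<-.15)&(x>.47)&(x<.53)&(z>.02)&(z<.045)
    s,b=fit_line(X[m]); P=X[m]
    # tube centre: offset from surface toward away-from-camera
    axm=None
    from scipy.optimize import least_squares
    def res(p):
        d=P[:,0]-(p[0]+p[1]*P[:,1]); return np.hypot(d,P[:,2]-.0255-p[2])-.006
    r=least_squares(res,[b,s,0],loss="soft_l1",f_scale=.002)
    print("rod surf slope",s,"x@-.172",b-.172*s,"tube fit x@-.172",r.x[0]-.172*r.x[1],"slope",r.x[1],"dz",r.x[2])
    h=(y>-.135)&(y<-.08)&(x>.44)&(x<.53)&(z>.012)
    # hub top flat
    t=X[h&(z>.048)]; print("hub top flat n",len(t),np.median(t,0),t.min(0),t.max(0))
    sc=X[h&(x<.459)]; print("screw n",len(sc),sc.mean(0),sc.min(0),sc.max(0))
    # cradle plate
    pm=(x>.48)&(x<.61)&(y>.03)&(y<.31)&(z>.005)&(z<.016)
    n_,l,st,ce=cv2.connectedComponentsWithStats(pm.astype(np.uint8)); k=1+st[1:,4].argmax()
    P=X[l==k]; print("plate",cv2.minAreaRect(P[:,:2].astype(np.float32)*1000))
    # robust edges: for y-bins x 3..97 percentile
    ed=[]
    for y0 in np.arange(.075,.26,.01):
        q=P[(P[:,1]>y0)&(P[:,1]<y0+.01)]; 
        if len(q)>10: ed.append((y0+.005,q[:,0].min(),q[:,0].max()))
    ed=np.array(ed); print("edges lo",np.polyfit(ed[:,0]-.1775,ed[:,1],1),"hi",np.polyfit(ed[:,0]-.1775,ed[:,2],1))
    yy=[]
    for x0 in np.arange(.515,.575,.01):
        q=P[(P[:,0]>x0)&(P[:,0]<x0+.01)]; yy.append((q[:,1].min(),q[:,1].max()))
    print("yends",np.mean(yy,0))
    tl=X[(x>.48)&(x<.61)&(y>.03)&(y<.31)&(z>.055)]
    for q in(tl[tl[:,1]>.16],tl[tl[:,1]<.16]): print("tops",len(q),q.min(0),q.max(0),q.mean(0))
# overlay
def ov(name,out,bal,th,rest,ph):
    c=dict(np.load(name+"0.npz"));S=3
    im=cv2.resize(c["frame"][:,:,::-1],None,fx=S,fy=S,interpolation=cv2.INTER_CUBIC)
    d=np.array([-np.sin(th),np.cos(th),0]);p=np.array([d[1],-d[0],0]);up=np.array([0,0,1.])
    def line(pts,col): cv2.polylines(im,[np.int32(proj(c,np.array(pts))*S+S/2)],False,col,1,cv2.LINE_AA)
    a=np.linspace(0,2*np.pi,40)
    for yy,r in((.086,.027),(.041,.027),(-.159,.0255),(-.171,.0255)): line([bal+d*yy+r*(np.cos(t)*p+np.sin(t)*up) for t in a],(0,255,0))
    for s in(-1,1): line([bal+d*yy+s*.006*p for yy in(-.159,.041)],(0,255,255))
    line([bal+d*.0635,bal+d*.0635-p*.0425],(0,0,255))
    d=np.array([-np.sin(ph),np.cos(ph),0]);p=np.array([d[1],-d[0],0])
    for yy,r in((.086,.027),(.041,.027),(-.159,.0255),(-.171,.0255)): line([rest+d*yy+r*(np.cos(t)*p+np.sin(t)*up) for t in a],(0,255,0))
    for s in(-1,1): line([rest+d*yy+s*.006*p for yy in(-.159,.041)],(0,255,255))
    return im
bal=np.array([.4960,-.172,.0255]);th=.0875;rest=np.array([.545,.1775,.06]);ph=-.0627
im=ov("top","",bal,th,rest,ph); cv2.imwrite("pics/ovt.png",im[430:680,430:1230])
im=ov("scene","",bal,th,rest,ph); cv2.imwrite("pics/ovs.png",im[380:930,500:1030])
E
```

```text
top cam [ 0.36553541 -0.01213527  1.06469043]
rod surf slope -0.08787565 x@-.172 0.49502802 tube fit x@-.172 0.4955584352813548 slope -0.085596385345002 dz 0.00033477596727287334
hub top flat n 192 [ 0.48980953 -0.10958654  0.05060023] [ 0.47167425 -0.13090965  0.04807921] [ 0.50767674 -0.08658744  0.05600425]
screw n 26 [ 0.45237109 -0.11162109  0.03093198] [ 0.44704935 -0.11865922  0.02267153] [ 0.45780492 -0.10527824  0.036716  ]
plate ((543.9545288085938, 162.97402954101562), (228.63882446289062, 82.7279281616211), 86.44237518310547)
edges lo [0.06569564 0.5042467 ] hi [-0.1296006   0.57572515]
yends [0.04931069 0.27670735]
tops 48 [0.51355561 0.22543037 0.05502042] [0.58356292 0.25385614 0.06012627] [0.54549424 0.24030962 0.05701305]
tops 51 [0.52356522 0.06637129 0.05503124] [0.55028462 0.07995185 0.07458527] [0.53713691 0.07368999 0.06590169]
scene cam [0.89590033 0.55555463 0.72256137]
rod surf slope -0.095349245 x@-.172 0.4990631 tube fit x@-.172 0.4959484064102975 slope -0.09383222986921995 dz 0.0010130352493365967
hub top flat n 124 [ 0.49271574 -0.10613207  0.05139277] [ 0.473504   -0.13235249  0.04815464] [ 0.50914031 -0.08471468  0.05415949]
screw n 20 [ 0.45355665 -0.1096097   0.03070523] [ 0.44796603 -0.11983269  0.02331536] [ 0.45884803 -0.10385947  0.03607412]
plate ((545.654052734375, 163.61827087402344), (232.11422729492188, 86.568359375), 86.43009185791016)
edges lo [0.24716177 0.51476402] hi [0.06277476 0.58933695]
yends [0.05643058 0.27942271]
tops 85 [0.5135477  0.22612245 0.05500357] [0.58912861 0.25588935 0.06097409] [0.55284999 0.24145671 0.05695697]
tops 87 [0.52434743 0.06690963 0.05512981] [0.55605325 0.08205581 0.07384858] [0.54098401 0.07550376 0.06541695]
```

View pics/ovt.png

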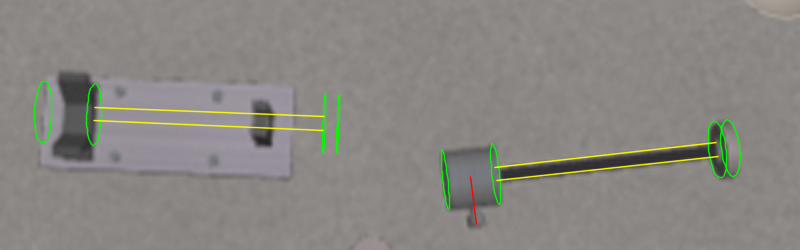

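View pics/ovs.png

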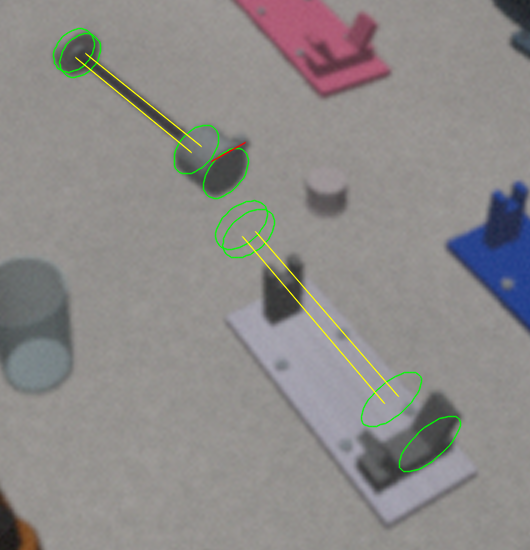

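```bash
cat > mv.py <<'E'
from rig import ctrl
import numpy as np,sys
from scipy.spatial.transform import Rotation as R
# tgt x y z, yaw of tool x (rad)
s=ctrl.state(); r=R.from_rotvec(s["eef_rot"]); M=r.as_matrix()
if len(sys.argv)>4:
    x,y,z,a=map(float,sys.argv[1:5])
    T=np.column_stack([[np.cos(a),np.sin(a),0],[np.sin(a),-np.cos(a),0],[0,0,-1]])
    print("turn(tool)",(r.inv()*R.from_matrix(T)).as_rotvec().round(4),"shift after turn",(T.T@(np.array([x,y,z])-s["eef_pos"])).round(4),"shift now axes",(M.T@(np.array([x,y,z])-s["eef_pos"])).round(4))
print(s["clock"],s["eef_pos"].round(4),"yaw",np.arctan2(M[1,0],M[0,0]).round(4),"tilt",M[:,2].round(3),"F",s["contact_force"].round(2),"T",s["ft_torque"].round(3),s["gripper_width"])
E
python3 mv.py .4958 -.172 .12 .0898
```

```text
turn(tool) [-1.0000e-04  1.0000e-04 -1.3197e+00] shift after turn [ 0.3417 -0.317   0.0986] shift now axes [-0.2221 -0.4098  0.0986]
0.5 [ 0.1839 -0.5183  0.2186] yaw -1.2299 tilt [-0.  0. -1.] F [-0.04 -0.13 -0.68] T [-0.002  0.     0.036] 0.9972573060471266
```

Call:
drive_tool(steps=[[[0,0,0,0,0,-0.165,0.42],[0,0,0,0,0,-0.165,0.42],[0,0,0,0,0,-0.165,0.42],[0,0,0,0,0,-0.165,0.42],[0,0,0,0,0,-0.165,0.42],[0,0,0,0,0,-0.165,0.42],[0,0,0,0,0,-0.165,0.42],[0,0,0,0,0,-0.165,0.42],[0.0342,-0.0317,0.008,0,0,0,0.42],[0.0342,-0.0317,0.008,0,0,0,0.42],[0.0342,-0.0317,0.008,0,0,0,0.42],[0.0342,-0.0317,0.008,0,0,0,0.42],[0.0342,-0.0317,0.008,0,0,0,0.42],[0.0342,-0.0317,0.008,0,0,0,0.42],[0.0342,-0.0317,0.008,0,0,0,0.42],[0.0342,-0.0317,0.008,0,0,0,0.42],[0.0342,-0.0317,0.008,0,0,0,0.42],[0.0342,-0.0317,0.008,0,0,0,0.42],[0,0,0,0,0,0,0.42]]])

```text
clock: 2.88
eef_pos: [0.4971, -0.1693, 0.138]
eef_rot: [-3.137, -0.148, 0.001]
contact_force: [-0.1, 0.3, -0.4]
gripper_width: 0.422
```

```bash
python3 mv.py .4958 -.172 .0067 .0898
```

```text
turn(tool) [-0.0011  0.0004  0.0045] shift after turn [-0.0016  0.0025  0.1313] shift now axes [-0.0015  0.0027  0.1313]
2.875 [ 0.4971 -0.1693  0.138 ] yaw 0.0943 tilt [-0.001  0.001 -1.   ] F [-0.15  0.26 -0.43] T [-0.045 -0.04   0.   ] 0.4223981696250661
```

Call:
drive_tool(steps=[[[-0.0015,0.0027,0.03,0,0,0.0045,0.42],[0,0,0.03,0,0,0,0.42],[0,0,0.02,0,0,0,0.42],[0,0,0,0,0,0,0.42]]])

```text
clock: 3.38
eef_pos: [0.4932, -0.1749, 0.0575]
eef_rot: [-3.137, -0.133, 0.005]
contact_force: [-0.5, -0.3, -0.1]
gripper_width: 0.424
```

```bash
python3 mv.py .4958 -.172 .0067 .0898; cat > cap.py <<'E'
import sys
from h import *
from rig import ctrl
tag=sys.argv[1]
for n in sys.argv[2:]:
    c=ctrl.capture(n); np.savez(f"{n}{tag}.npz",**c)
    im=cv2.resize(c["frame"][:,:,::-1],None,fx=3,fy=3,interpolation=cv2.INTER_CUBIC)
    cr={"top":(400,750,430,1230),"scene":(300,900,480,1080)}[n]
    cv2.imwrite(f"pics/{n}{tag}.png",im[cr[0]:cr[1],cr[2]:cr[3]])
E
python3 cap.py 1 scene
```

```text
turn(tool) [-0.0018  0.0029 -0.0051] shift after turn [ 0.0029 -0.0027  0.0508] shift now axes [ 0.003  -0.0026  0.0508]
3.375 [ 0.4932 -0.1749  0.0575] yaw 0.0847 tilt [-0.003  0.002 -1.   ] F [-0.49 -0.33 -0.06] T [-0.114 -0.121 -0.024] 0.4239109191408227
```

View pics/scene1.png

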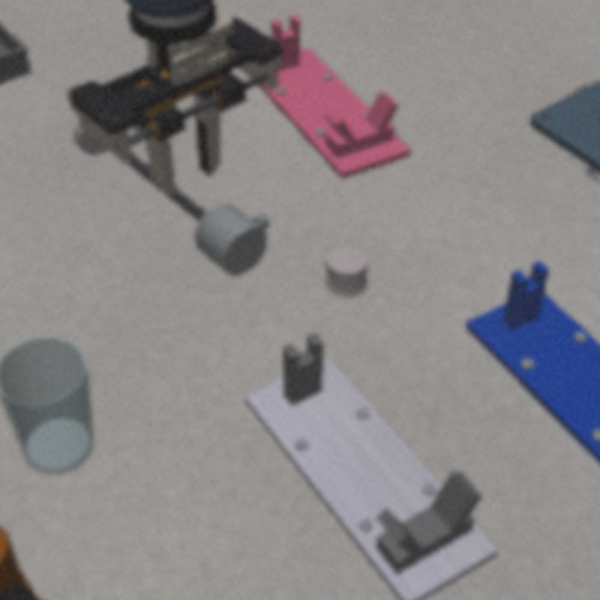

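The scene view shows the gripper astride the rod at (185,160), with the hub at (232,237). The last reading was taken before the arm settled, so I'll let it settle and then correct.

Call:
drive_tool(steps=[[[0,0,0,0,0,0,0.42],[0,0,0,0,0,0,0.42]]])

```text
clock: 3.68
eef_pos: [0.4953, -0.1753, 0.0597]
eef_rot: [3.138, 0.134, 0.003]
contact_force: [-0.1, 0.1, 0.2]
gripper_width: 0.417
```

```bash
python3 mv.py .4958 -.172 .0067 .0898
```

```text
turn(tool) [ 0.0013 -0.0016 -0.0044] shift after turn [ 0.0008 -0.0033  0.053 ] shift now axes [ 0.0007 -0.0033  0.053 ]
3.675 [ 0.4953 -0.1753  0.0597] yaw 0.0854 tilt [ 0.002 -0.001 -1.   ] F [-0.13  0.15  0.16] T [-0.03  -0.068  0.001] 0.41672895446480984
```

Call:
drive_tool(steps=[[[0.0007,-0.0033,0.018,0,0,-0.0044,0.42],[0,0,0.018,0,0,0,0.42],[0,0,0.01,0,0,0,0.42],[0,0,0.006,0,0,0,0.42],[0,0,0,0,0,0,0.35],[0,0,0,0,0,0,0.28],[0,0,0,0,0,0,0.28],[0,0,0,0,0,0,0.28]]])

```text
clock: 4.68
eef_pos: [0.4953, -0.1715, 0.007]
eef_rot: [3.138, 0.141, 0.001]
contact_force: [0.3, 0.2, -0.2]
gripper_width: 0.279
```

```bash
python3 mv.py .4958 -.172 .0067 .0898; python3 cap.py 2 scene top
```

```text
turn(tool) [ 0.0003 -0.0004  0.0001] shift after turn [0.0004 0.0006 0.0003] shift now axes [0.0004 0.0006 0.0003]
4.675 [ 0.4953 -0.1715  0.007 ] yaw 0.0899 tilt [ 0. -0. -1.] F [ 0.33  0.17 -0.2 ] T [-0.052 -0.105  0.029] 0.27884446853541234
```

View pics/scene2.png

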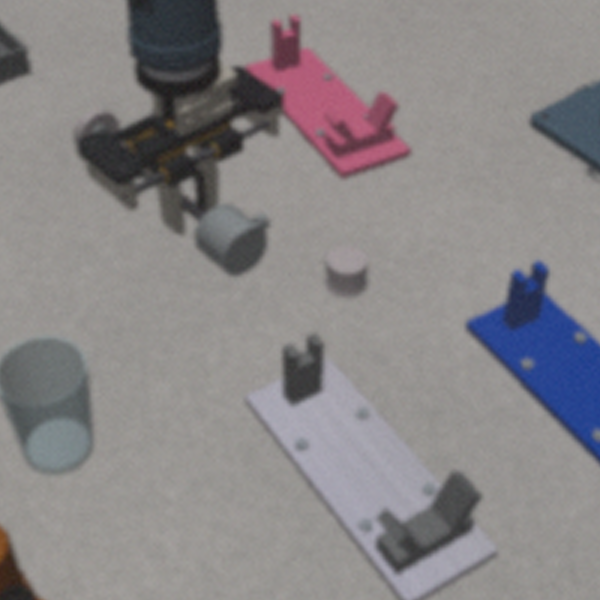

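View pics/top2.png

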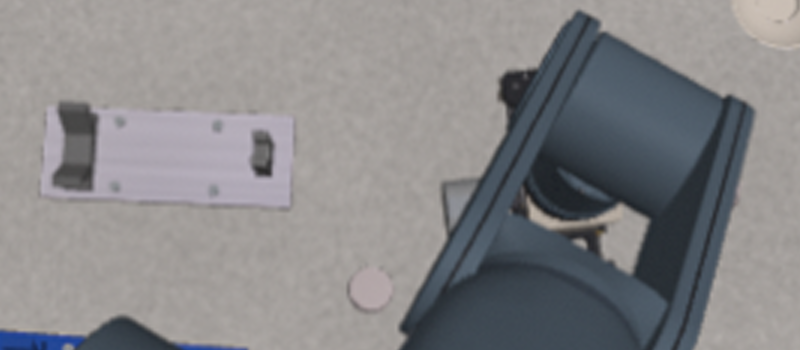

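The fingers straddle the rod at the balance point and the shaft hasn't moved: the hub is still at (232,237) in the scene view. Rolling it in small steps now.

Call:
drive_tool(steps=[[[0.003,0,0,0,0,0,0.28],[0.003,0,0,0,0,0,0.28],[0.003,0,0,0,0,0,0.28],[0.003,0,0,0,0,0,0.28],[0.003,0,0,0,0,0,0.28],[0.003,0,0,0,0,0,0.28],[0.003,0,0,0,0,0,0.28],[0.003,0,0,0,0,0,0.28],[0.003,0,0,0,0,0,0.28],[0,0,0,0,0,0,0.28]]])

```text
clock: 6.02
eef_pos: [0.5223, -0.169, 0.0066]
eef_rot: [3.138, 0.141, 0.0]
contact_force: [-1.5, 1.1, 0.4]
gripper_width: 0.281
```

```bash
python3 mv.py; python3 cap.py 3 scene
```

```text
6.025 [ 0.5223 -0.169   0.0066] yaw 0.0901 tilt [ 0. -0. -1.] F [-1.47  1.1   0.42] T [-0.055 -0.098 -0.041] 0.28144642408092996
```

View pics/scene3.png

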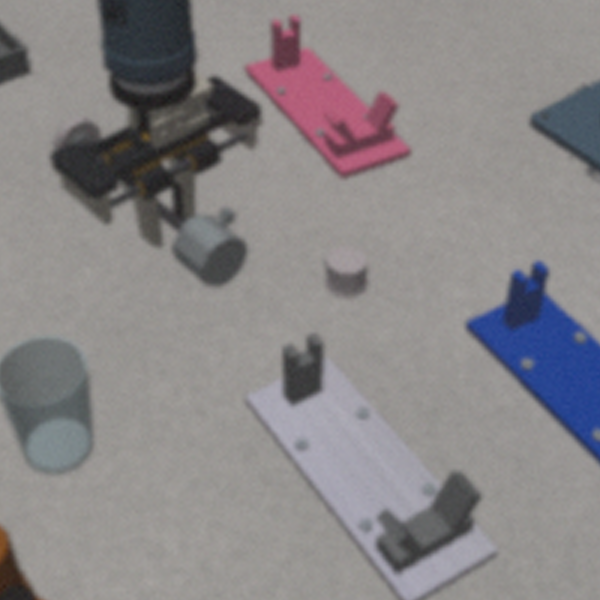

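The hub is at (210,250) and the screw at (227,214), so it has rolled about 45°. Continuing.

Call:
drive_tool(steps=[[[0.002,0,0,0,0,0,0.28],[0.002,0,0,0,0,0,0.28],[0.002,0,0,0,0,0,0.28],[0.002,0,0,0,0,0,0.28],[0.002,0,0,0,0,0,0.28],[0.002,0,0,0,0,0,0.28],[0.002,0,0,0,0,0,0.28],[0,0,0,0,0,0,0.28],[0,0,0,0,0,0,0.28]]])

```text
clock: 7.2
eef_pos: [0.5359, -0.1676, 0.0066]
eef_rot: [-3.138, -0.141, 0.0]
contact_force: [-0.3, -0.8, 1.0]
gripper_width: 0.28
```

```bash
python3 mv.py; python3 cap.py 4 scene
```

```text
7.2 [ 0.5359 -0.1676  0.0066] yaw 0.09 tilt [-0.  0. -1.] F [-0.34 -0.83  0.99] T [-0.06  -0.119 -0.025] 0.27961894196135595
```

View pics/scene4.png

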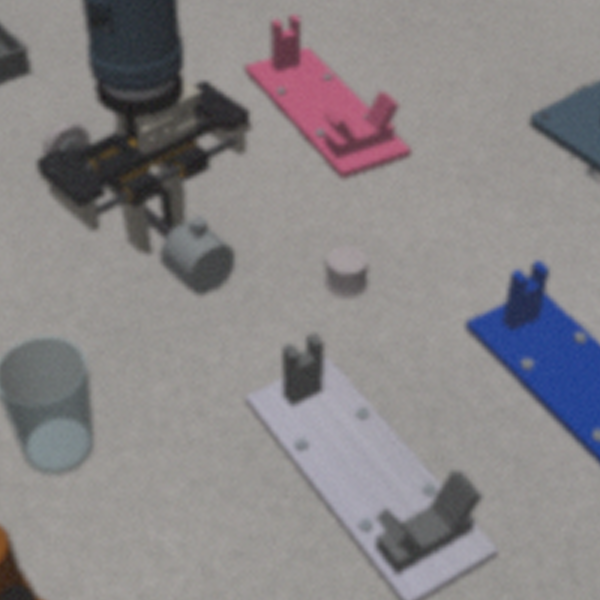

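```bash
cat > hub.py <<'E'
import sys
from h import *
c=dict(np.load(sys.argv[1])); X=cloud(c); x,y,z=[X[...,i] for i in range(3)]
bx,by=float(sys.argv[2]),float(sys.argv[3]); za=float(sys.argv[4]) if len(sys.argv)>4 else .0255
m=(x>bx-.06)&(x<bx+.06)&(y>by-.035)&(y<by+.045)&(z>za-.018)&(z<za+.06)
P=X[m]
sc=P[P[:,2]>za+.031]; print("screw",len(sc),sc.mean(0).round(4),sc.min(0).round(4),sc.max(0).round(4))
hb=P[(P[:,2]<za+.030)]; print("hub",len(hb),hb.min(0).round(4),hb.max(0).round(4))
for zz in np.arange(za-.018,za+.03,.008):
    q=P[(P[:,2]>zz)&(P[:,2]<zz+.008)]
    if len(q): print("z%.3f"%(zz+.004),len(q),"x",np.percentile(q[:,0],[2,98]).round(4),"y",np.percentile(q[:,1],[2,98]).round(4))
t=P[(P[:,2]>za+.021)&(P[:,2]<za+.029)]
A=np.c_[t[:,0]-bx,t[:,1]-by,np.ones(len(t))]; print("top plane slope",np.linalg.lstsq(A,t[:,2],rcond=None)[0].round(4),"n",len(t))
E
python3 hub.py scene4.npz .532 -.103
```

```text
screw 32 [ 0.5269 -0.1047  0.0672] [ 0.5181 -0.1172  0.0601] [ 0.5333 -0.0979  0.0717]
hub 383 [ 0.5014 -0.1291  0.0077] [ 0.5581 -0.0801  0.0553]
z0.011 27 x [0.5076 0.5521] y [-0.0999 -0.0815]
z0.019 45 x [0.5039 0.5562] y [-0.1213 -0.0812]
z0.028 51 x [0.5025 0.5569] y [-0.123  -0.0819]
z0.036 53 x [0.5065 0.5558] y [-0.1226 -0.0816]
z0.043 80 x [0.5096 0.5538] y [-0.1253 -0.0809]
z0.052 127 x [0.514  0.5475] y [-0.1271 -0.0835]
top plane slope [-0.101  -0.0431  0.0512] n 134
```

```bash
python3 - <<'E'
from h import *
for f in("scene0","scene4"):
    c=dict(np.load(f+".npz")); X=cloud(c); x,y,z=[X[...,i] for i in range(3)]
    for nm,a,b,lo,hi in(("disc",-.36,-.318,.01,.056),("hub",-.13,-.075,.01,.05),("rod",-.155,-.142,.015,.04)):
        P=X[(x>.46)&(x<.60)&(y>a)&(y<b)&(z>lo)&(z<hi)]
        if f=="scene4" and nm=="disc":P=P[P[:,0]>.5]
        print(f,nm,len(P),np.percentile(P,[3,97],axis=0).round(4).tolist(),np.median(P,0).round(4)) if len(P) else print(nm,0)
    m=c["frame"][:,:,::-1]
c=dict(np.load("scene4.npz"));S=3
im=cv2.resize(c["frame"][:,:,::-1],None,fx=S,fy=S,interpolation=cv2.INTER_CUBIC)
bal=np.array([.5357,-.1680,.0255]);th=.09
d=np.array([-np.sin(th),np.cos(th),0]);p=np.array([d[1],-d[0],0]);up=np.array([0,0,1.])
def line(pts,col): cv2.polylines(im,[np.int32(proj(c,np.array(pts))*S+S/2)],False,col,1,cv2.LINE_AA)
a=np.linspace(0,2*np.pi,40)
for yy,r in((.086,.027),(.041,.027),(-.159,.0255),(-.171,.0255)): line([bal+d*yy+r*(np.cos(t)*p+np.sin(t)*up) for t in a],(0,255,0))
line([bal+d*.0635,bal+d*.0635+up*.0425],(0,0,255))
cv2.imwrite("pics/ov4.png",cv2.resize(im[350:650,480:780],None,fx=2,fy=2))
E
```

```text
scene0 disc 157 [[0.4893, -0.3412, 0.0138], [0.5352, -0.3239, 0.052]] [ 0.5164 -0.3321  0.0342]
scene0 hub 285 [[0.4674, -0.1273, 0.0128], [0.517, -0.0849, 0.0494]] [ 0.5039 -0.0903  0.0355]
scene0 rod 6 [[0.4935, -0.1547, 0.0267], [0.4996, -0.1495, 0.0339]] [ 0.4979 -0.1526  0.0317]
scene4 disc 118 [[0.5275, -0.3385, 0.0245], [0.572, -0.3217, 0.0518]] [ 0.5504 -0.3294  0.0399]
scene4 hub 281 [[0.5063, -0.1231, 0.0132], [0.5559, -0.0815, 0.0493]] [ 0.5435 -0.0861  0.0352]
scene4 rod 11 [[0.5301, -0.1547, 0.0242], [0.5645, -0.1472, 0.0353]] [ 0.536  -0.1512  0.0315]
```

View pics/ov4.png

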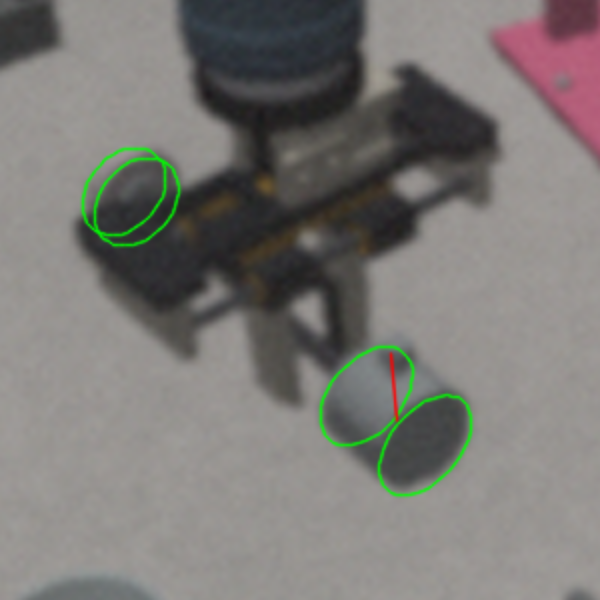

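Call:
drive_tool(steps=[[[-0.001,0.0007,0,0,0,0.007,0.28],[0,0,0,0,0,0,0.24],[0,0,0,0,0,0,0.2],[0,0,0,0,0,0,0.18],[0,0,0,0,0,0,0.165],[0,0,0,0,0,0,0.16],[0,0,0,0,0,0,0.16]]], force=5)

```text
clock: 8.12
eef_pos: [0.5351, -0.1685, 0.0066]
eef_rot: [-3.139, -0.13, 0.0]
contact_force: [0.3, -0.2, 0.2]
gripper_width: 0.162
```

```bash
python3 mv.py; python3 cap.py 5 scene; python3 hub.py scene5.npz .532 -.103|head -2
```

```text
8.125 [ 0.5351 -0.1685  0.0066] yaw 0.0829 tilt [-0.  0. -1.] F [ 0.26 -0.17  0.23] T [-0.073 -0.11  -0.026] 0.16239460745306153
screw 33 [ 0.5334 -0.1039  0.0666] [ 0.5247 -0.1147  0.0571] [ 0.5399 -0.0966  0.071 ]
hub 374 [ 0.5061 -0.1284  0.0084] [ 0.5599 -0.0797  0.0546]
```

View pics/scene5.png

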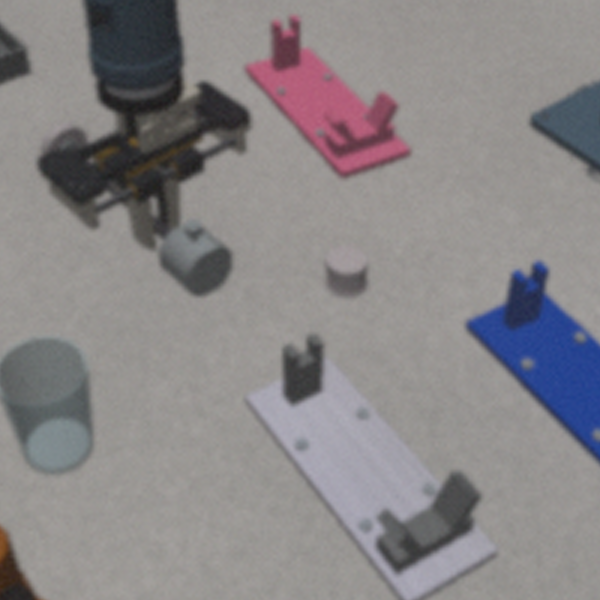

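The shaft moved about 4 mm while the jaws narrowed. I'll open them slightly so it can settle on its flat, then re-measure.

Call:
drive_tool(steps=[[[0.001,0,0,0,0,0,0.2],[0.001,0,0,0,0,0,0.25],[0,0,0,0,0,0,0.28],[0,0,0,0,0,0,0.28],[0,0,0,0,0,0,0.28]]])

```text
clock: 8.8
eef_pos: [0.537, -0.1683, 0.0066]
eef_rot: [-3.139, -0.13, 0.0]
contact_force: [-0.2, -0.4, 0.3]
gripper_width: 0.275
```

```bash
python3 mv.py; for i in 6 7; do python3 cap.py $i scene; python3 hub.py scene$i.npz .532 -.103; done; python3 - <<'E'
from h import *
from scipy.ndimage import shift
# image registration of hub patch between frames
ref=dict(np.load("scene4.npz"))["frame"]
def patch(f): 
    g=cv2.cvtColor(dict(np.load(f))["frame"],cv2.COLOR_RGB2GRAY).astype(np.float32); return g[168:200,212:242]
for a,b in(("scene4.npz","scene5.npz"),("scene5.npz","scene6.npz"),("scene5.npz","scene7.npz")):
    print(a,b,cv2.phaseCorrelate(patch(a),patch(b),cv2.createHanningWindow((30,32),cv2.CV_32F)))
E
```

```text
8.8 [ 0.537  -0.1683  0.0066] yaw 0.0829 tilt [-0.  0. -1.] F [-0.2  -0.42  0.3 ] T [-0.011 -0.091  0.012] 0.2749880874199524
screw 33 [ 0.5338 -0.1038  0.0668] [ 0.525  -0.1113  0.0583] [ 0.54   -0.0969  0.0715]
hub 374 [ 0.5071 -0.1278  0.0079] [ 0.5599 -0.0796  0.0551]
z0.011 26 x [0.512  0.5529] y [-0.0906 -0.0818]
z0.019 49 x [0.5083 0.5585] y [-0.1214 -0.0818]
z0.028 47 x [0.5081 0.5595] y [-0.1222 -0.0809]
z0.036 59 x [0.5081 0.5587] y [-0.1217 -0.0816]
z0.043 80 x [0.5109 0.5565] y [-0.1246 -0.0818]
z0.052 113 x [0.517 0.55 ] y [-0.1262 -0.0827]
top plane slope [-0.0301 -0.0113  0.0507] n 126
screw 32 [ 0.534  -0.1035  0.0668] [ 0.5264 -0.114   0.0583] [ 0.5404 -0.0977  0.0714]
hub 373 [ 0.5068 -0.1277  0.0077] [ 0.5602 -0.0801  0.0543]
z0.011 27 x [0.5096 0.5517] y [-0.0867 -0.0808]
z0.019 47 x [0.508  0.5585] y [-0.1203 -0.0819]
z0.028 49 x [0.5084 0.5594] y [-0.1222 -0.0812]
z0.036 60 x [0.508 0.559] y [-0.1242 -0.0822]
z0.043 76 x [0.5112 0.5556] y [-0.1259 -0.0813]
z0.052 114 x [0.5161 0.5497] y [-0.1263 -0.0817]
top plane slope [-0.0336 -0.0156  0.0505] n 128
scene4.npz scene5.npz ((-0.22263885893555013, 0.9330940871270688), 0.9195648406942686)
scene5.npz scene6.npz ((-0.10935650666777263, 0.2698969058916809), 1.0064982275168102)
scene5.npz scene7.npz ((0.08219394036469296, 0.32197649413904905), 0.908279812335968)
```

View pics/scene7.png

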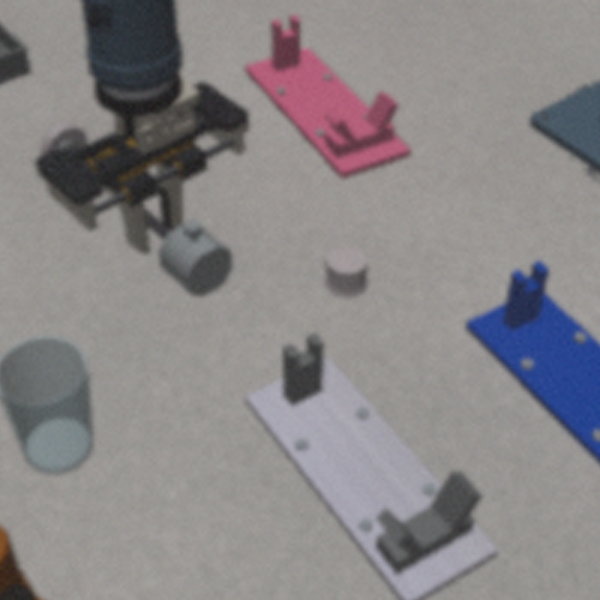

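Call:
drive_tool(steps=[[[0.0005,0,0,0,0,0,0.24],[0,0,0,0,0,0,0.2],[0,0,0,0,0,0,0.17],[0,0,0,0,0,0,0.15],[0,0,0,0,0,0,0.14],[0,0,0,0,0,0,0.13],[0,0,0,0,0,0,0.1],[0,0,0,0,0,0,0.1]]], force=5)

```text
clock: 9.9
eef_pos: [0.5375, -0.1683, 0.0067]
eef_rot: [-3.139, -0.13, 0.0]
contact_force: [-1.2, 0.0, 1.6]
gripper_width: 0.127
```

```bash
python3 mv.py;  python3 cap.py 8 scene; python3 hub.py scene8.npz .532 -.103
```

```text
9.9 [ 0.5375 -0.1683  0.0067] yaw 0.083 tilt [-0.  0. -1.] F [-1.23  0.03  1.58] T [-0.038  0.222 -0.041] 0.12671945928674172
screw 32 [ 0.5403 -0.1033  0.0675] [ 0.533  -0.114   0.0599] [ 0.5467 -0.0961  0.0726]
hub 376 [ 0.5076 -0.128   0.0076] [ 0.5627 -0.0805  0.0551]
z0.011 28 x [0.5137 0.5516] y [-0.0863 -0.0815]
z0.019 47 x [0.5082 0.5606] y [-0.1222 -0.0806]
z0.028 48 x [0.5109 0.5621] y [-0.1227 -0.0814]
z0.036 60 x [0.5133 0.5618] y [-0.1241 -0.0818]
z0.043 83 x [0.5134 0.5591] y [-0.1244 -0.082 ]
z0.052 110 x [0.5192 0.5526] y [-0.1257 -0.083 ]
top plane slope [-0.0743 -0.0163  0.0512] n 122
```

The jaws closed off-centre and rolled the shaft about 5° too far (screw +6.5 mm, hub +2.5 mm). I'll release it, let it settle, shift the jaws back 2.2 mm and close again.

Call:
drive_tool(steps=[[[0,0,0,0,0,0,0.16],[-0.001,0,0,0,0,0,0.2],[-0.0012,0,0,0,0,0,0.25],[0,0,0,0,0,0,0.25],[0,0,0,0,0,0,0.25]]])

```text
clock: 10.58
eef_pos: [0.5355, -0.1685, 0.0067]
eef_rot: [3.139, 0.13, 0.001]
contact_force: [0.2, 0.8, -0.3]
gripper_width: 0.249
```

```bash
python3 mv.py;  python3 cap.py 9 scene; python3 hub.py scene9.npz .532 -.103
```

```text
10.575 [ 0.5355 -0.1685  0.0067] yaw 0.0829 tilt [ 0. -0. -1.] F [ 0.19  0.82 -0.28] T [-0.039 -0.068  0.024] 0.2487620611447302
screw 33 [ 0.5337 -0.104   0.0666] [ 0.5262 -0.115   0.0576] [ 0.5402 -0.0976  0.0707]
hub 372 [ 0.5064 -0.1288  0.0076] [ 0.56   -0.0801  0.0546]
z0.011 30 x [0.5097 0.5535] y [-0.0914 -0.0816]
z0.019 40 x [0.5071 0.5591] y [-0.1228 -0.0815]
z0.028 49 x [0.5074 0.559 ] y [-0.118  -0.0819]
z0.036 62 x [0.5077 0.559 ] y [-0.1235 -0.0809]
z0.043 78 x [0.5113 0.5561] y [-0.125  -0.0809]
z0.052 113 x [0.5168 0.5511] y [-0.1261 -0.0823]
top plane slope [-0.0602 -0.0197  0.0507] n 124
```

Call:
drive_tool(steps=[[[0,0,0,0,0,0,0.22],[0,0,0,0,0,0,0.19],[0,0,0,0,0,0,0.17],[0,0,0,0,0,0,0.15],[0,0,0,0,0,0,0.14],[0,0,0,0,0,0,0.13],[0,0,0,0,0,0,0.1],[0,0,0,0,0,0,0.1]]], force=5)

```text
clock: 11.62
eef_pos: [0.5351, -0.1685, 0.0066]
eef_rot: [-3.139, -0.13, 0.001]
contact_force: [-2.3, 0.2, 0.8]
gripper_width: 0.125
```

```bash
python3 mv.py;  python3 cap.py 10 scene; python3 hub.py scene10.npz .532 -.103
```

```text
11.625 [ 0.5351 -0.1685  0.0066] yaw 0.0829 tilt [-0.001  0.    -1.   ] F [-2.25  0.22  0.8 ] T [-0.133  0.139 -0.033] 0.12452564335866717
screw 33 [ 0.5335 -0.1043  0.0663] [ 0.5257 -0.1135  0.0583] [ 0.5395 -0.0967  0.0698]
hub 374 [ 0.5069 -0.128   0.0078] [ 0.5598 -0.0802  0.0555]
z0.011 29 x [0.5105 0.5524] y [-0.0902 -0.0813]
z0.019 44 x [0.5079 0.5588] y [-0.1241 -0.0815]
z0.028 49 x [0.5082 0.5584] y [-0.1203 -0.081 ]
z0.036 61 x [0.5087 0.5588] y [-0.1226 -0.0807]
z0.043 83 x [0.5099 0.5571] y [-0.1261 -0.0815]
z0.052 108 x [0.5171 0.5485] y [-0.1272 -0.0822]
top plane slope [-0.0693 -0.0153  0.0508] n 120
```

This time the jaws closed without moving the shaft. I'll firm the grip and lift.

Call:
drive_tool(steps=[[[0,0,0,0,0,0,0.08],[0,0,0,0,0,0,0.08],[0,0,-0.003,0,0,0,0.08],[0,0,-0.006,0,0,0,0.08],[0,0,-0.01,0,0,0,0.08],[0,0,-0.015,0,0,0,0.08],[0,0,-0.015,0,0,0,0.08],[0,0,-0.015,0,0,0,0.08],[0,0,-0.015,0,0,0,0.08],[0,0,-0.015,0,0,0,0.08],[0,0,-0.015,0,0,0,0.08],[0,0,-0.015,0,0,0,0.08],[0,0,0,0,0,0,0.08],[0,0,0,0,0,0,0.08]]], force=40)

```text
clock: 13.42
eef_pos: [0.535, -0.1683, 0.1303]
eef_rot: [-3.139, -0.13, 0.001]
contact_force: [-1.0, 0.3, -6.2]
gripper_width: 0.122
```

```bash
python3 mv.py .5455 .178 .1458 -.0627;  python3 cap.py 11 scene; python3 hub.py scene11.npz .532 -.103 .162
```

```text
turn(tool) [-0.0004  0.0007  0.1456] shift after turn [-0.0112 -0.3463 -0.0155] shift now axes [ 0.0391 -0.3443 -0.0154]
13.425 [ 0.535  -0.1683  0.1303] yaw 0.0829 tilt [-0.001  0.    -1.   ] F [-1.03  0.27 -6.22] T [-0.075 -0.059  0.012] 0.12214166434518266
screw 16 [ 0.5347 -0.1229  0.2104] [ 0.5039 -0.1379  0.1931] [ 0.5608 -0.1018  0.222 ]
hub 409 [ 0.5059 -0.1286  0.1441] [ 0.5596 -0.0797  0.1919]
z0.148 65 x [0.508  0.5592] y [-0.1234 -0.0805]
z0.156 69 x [0.5065 0.5588] y [-0.1232 -0.081 ]
z0.164 80 x [0.5133 0.5585] y [-0.1243 -0.0811]
z0.172 149 x [0.5152 0.5529] y [-0.1274 -0.0823]
z0.180 26 x [0.5249 0.5432] y [-0.1267 -0.0823]
z0.188 20 x [0.5268 0.5399] y [-0.1141 -0.0984]
top plane slope [ 0.0808 -0.1001  0.1869] n 16
```

View pics/scene11.png

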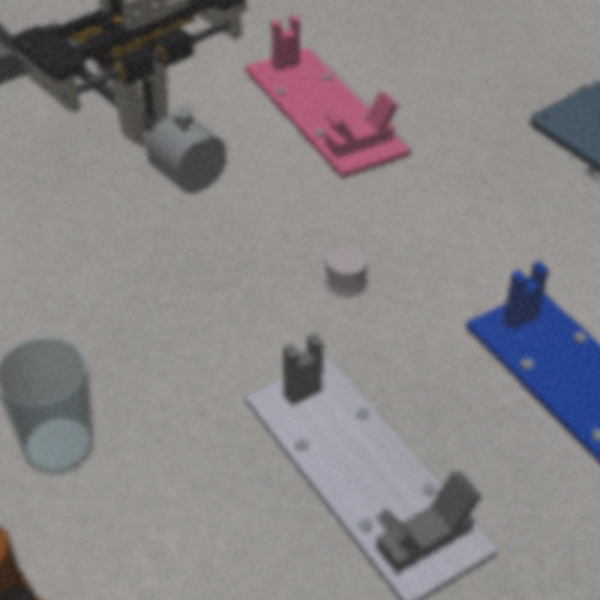

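The shaft is up: hub at (187,152) with the screw on top at (183,117), well clear of everything. Checking level and roll.

```bash
python3 hub.py scene11.npz .532 -.103 .149; python3 - <<'E'
from h import *
for f,za in(("scene10",.0255),("scene11",.1492)):
    X=cloud(dict(np.load(f+".npz"))); x,y,z=[X[...,i] for i in range(3)]
    P=X[(x>.5)&(x<.575)&(y>-.13)&(y<-.08)&(z>za+.02)&(z<za+.03)]
    print(f,"hub top z-za",np.median(P[:,2])-za)
    D=X[(x>.5)&(x<.59)&(y>-.36)&(y<-.318)&(z>za-.03)&(z<za+.034)]
    print("disc",len(D),np.percentile(D,[3,97],axis=0).round(4).tolist())
E
```

```text
screw 35 [ 0.5338 -0.1035  0.1897] [ 0.5262 -0.1159  0.1803] [ 0.54   -0.0981  0.1936]
hub 457 [ 0.5059 -0.1286  0.1311] [ 0.5596 -0.0797  0.1786]
z0.135 39 x [0.5104 0.5552] y [-0.1035 -0.082 ]
z0.143 62 x [0.5081 0.5593] y [-0.1227 -0.0806]
z0.151 63 x [0.5071 0.5592] y [-0.1218 -0.0809]
z0.159 70 x [0.5074 0.5587] y [-0.1223 -0.0808]
z0.167 89 x [0.5125 0.5565] y [-0.1267 -0.0812]
z0.175 134 x [0.5168 0.5499] y [-0.1274 -0.0822]
top plane slope [-0.0609 -0.0174  0.1743] n 144
scene10 hub top z-za 0.025030328019527138
disc 140 [[0.5266, -0.359, -0.0006], [0.588, -0.3217, 0.0512]]
scene11 hub top z-za 0.024923395227895773
disc 25 [[0.5268, -0.3405, 0.1474], [0.5589, -0.3282, 0.1753]]
```

Call:
drive_tool(steps=[[[0,0,0,0,0,0.036,0.08],[0,0,0,0,0,0.036,0.08],[0,0,0,0,0,0.036,0.08],[0,0,0,0,0,0.037,0.08],[-0.001,-0.012,0,0,0,0,0.08],[-0.001,-0.02,0,0,0,0,0.08],[-0.001,-0.03,0,0,0,0,0.08],[-0.001,-0.034,0,0,0,0,0.08],[-0.001,-0.034,0,0,0,0,0.08],[-0.001,-0.034,0,0,0,0,0.08],[-0.001,-0.034,0,0,0,0,0.08],[-0.001,-0.034,0,0,0,0,0.08],[-0.001,-0.034,0,0,0,0,0.08],[-0.001,-0.03,0,0,0,0,0.08],[-0.001,-0.02,0,0,0,0,0.08],[0,-0.016,0,0,0,0,0.08],[0,-0.01,0,0,0,0,0.08],[0,-0.004,0,0,0,0,0.08],[0,0,0,0,0,0,0.08],[0,0,0,0,0,0,0.08]]])

```text
clock: 15.98
eef_pos: [0.5459, 0.1769, 0.1306]
eef_rot: [3.14, -0.099, -0.0]
contact_force: [0.0, 0.8, -5.2]
gripper_width: 0.113
```

```bash
python3 mv.py .5455 .178 .0812 -.0627;  python3 cap.py 12 scene top; python3 hub.py scene12.npz .548 .241 .149
```

```text
turn(tool) [ 0.0003  0.0001 -0.0002] shift after turn [-0.0005 -0.0011  0.0494] shift now axes [-0.0005 -0.0011  0.0494]
15.975 [0.5459 0.1769 0.1306] yaw -0.0629 tilt [-0. -0. -1.] F [ 0.03  0.82 -5.15] T [-0.066 -0.093  0.036] 0.11300530268088034
screw 65 [0.554  0.241  0.1909] [0.5456 0.2322 0.1836] [0.5603 0.2471 0.1946]
hub 744 [0.5274 0.2144 0.1313] [0.5789 0.2639 0.1784]
z0.135 39 x [0.531  0.5754] y [0.2507 0.2629]
z0.143 77 x [0.5292 0.578 ] y [0.2185 0.2632]
z0.151 86 x [0.5305 0.5785] y [0.2167 0.2633]
z0.159 108 x [0.5307 0.5787] y [0.2176 0.2633]
z0.167 157 x [0.5313 0.5761] y [0.2174 0.2629]
z0.175 277 x [0.5361 0.5699] y [0.2175 0.2619]
top plane slope [-0.0539 -0.008   0.1749] n 300
```

View pics/scene12.png

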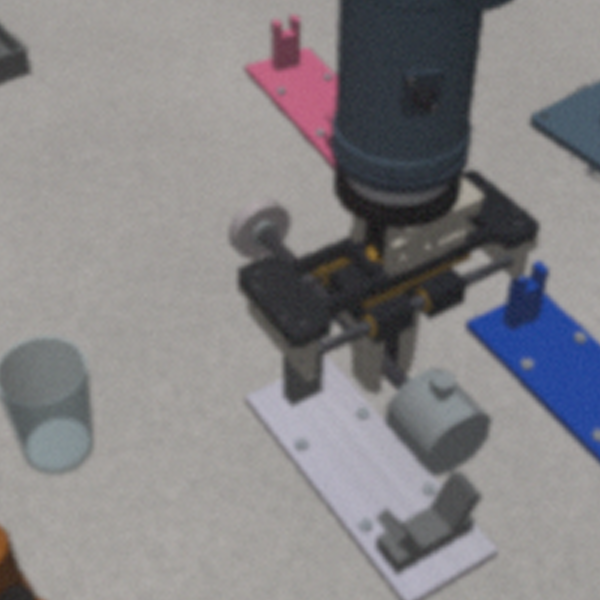

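View pics/top12.png

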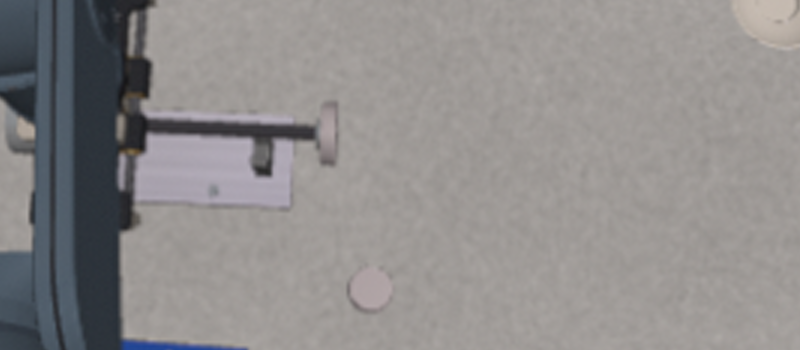

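The shaft is over the grey cradle, screw up. Hub and robot readings differ by a few mm, so I'll check yaw and offset using the rod and disc in both cameras.

```bash
cat > fin.py <<'E'
import sys
from h import *
from scipy.optimize import least_squares
tag=sys.argv[1]; bx,by,za=map(float,sys.argv[2:5])
for n in("top","scene"):
    c=dict(np.load(n+tag+".npz")); X=cloud(c); x,y,z=[X[...,i] for i in range(3)]
    D=X[(abs(x-bx+.011)<.045)&(y>by-.185)&(y<by-.150)&(z>za-.035)&(z<za+.035)]
    D=D[~((abs(D[:,0]-bx+.01)<.009)&(D[:,1]>by-.156))]
    print(n,"disc",len(D),np.percentile(D,[2,98],axis=0).round(4).tolist())
    for a,b in((-.15,-.03),(.02,.039)):
        P=X[(abs(x-bx)<.03)&(y>by+a)&(y<by+b)&(z>za-.012)&(z<za+.014)]
        if len(P)<15: print("rod few",len(P));continue
        def res(p):
            return np.hypot(P[:,0]-p[0]-p[1]*(P[:,1]-by),P[:,2]-za-p[2]-p[3]*(P[:,1]-by))-.006
        r=least_squares(res,[bx,.06,0,0],loss="soft_l1",f_scale=.0015)
        print(n,"rod",len(P),"x@bal %.4f slope %.4f dz %.4f zslope %.4f"%tuple(r.x))
E
python3 fin.py 12 .5459 .1769 .1494
```

```text
top disc 125 [[0.5121, 0.0053, 0.1389], [0.5553, 0.02, 0.1759]]
top rod 251 x@bal 0.5437 slope 0.0437 dz -0.0005 zslope -0.0042
rod few 0
scene disc 271 [[0.5157, 0.0055, 0.129], [0.5623, 0.0208, 0.1763]]
scene rod 94 x@bal 0.5477 slope 0.0657 dz 0.0016 zslope 0.0085
scene rod 22 x@bal 0.5194 slope 1.3260 dz 0.0059 zslope -0.1915
```

Call:
drive_tool(steps=[[[-0.0004,-0.001,0.008,0,0,0,0.08],[0,0,0.01,0,0,0,0.08],[0,0,0.01,0,0,0,0.08],[0,0,0.01,0,0,0,0.08],[0,0,0.007,0,0,0,0.08],[0,0,0.004,0,0,0,0.08],[0,0,0,0,0,0,0.08],[0,0,0,0,0,0,0.08]]])

```text
clock: 17.08
eef_pos: [0.5458, 0.1786, 0.082]
eef_rot: [-3.14, 0.098, -0.001]
contact_force: [0.9, 0.7, -5.5]
gripper_width: 0.117
```

```bash
python3 mv.py .5455 .178 .0812 -.0627;  python3 cap.py 13 scene top; python3 hub.py scene13.npz .548 .241 .1; python3 fin.py 13 .5455 .178 .1
```

```text
turn(tool) [-0.0001 -0.0008  0.0006] shift after turn [-0.0003  0.0006  0.0008] shift now axes [-0.0003  0.0006  0.0008]
17.075 [0.5458 0.1786 0.082 ] yaw -0.0621 tilt [ 0.001  0.    -1.   ] F [ 0.93  0.68 -5.53] T [-0.018 -0.129 -0.038] 0.11658438499862137
screw 61 [0.5531 0.2424 0.1429] [0.544  0.2343 0.136 ] [0.5602 0.2487 0.1467]
hub 671 [0.5279 0.2062 0.0825] [0.5795 0.266  0.1297]
z0.086 32 x [0.5332 0.5716] y [0.2618 0.2649]
z0.094 61 x [0.5314 0.5788] y [0.2203 0.2659]
z0.102 72 x [0.5286 0.5783] y [0.2208 0.2653]
z0.110 93 x [0.5313 0.5783] y [0.2158 0.2651]
z0.118 136 x [0.5319 0.5767] y [0.2191 0.2647]
z0.126 277 x [0.5358 0.5707] y [0.2193 0.2639]
top plane slope [-0.0562 -0.0152  0.1261] n 292
top disc 118 [[0.5126, 0.0068, 0.0842], [0.5579, 0.0218, 0.1285]]
top rod 221 x@bal 0.5431 slope 0.0352 dz 0.0005 zslope -0.0035
rod few 0
scene disc 236 [[0.5157, 0.0074, 0.0811], [0.5621, 0.0222, 0.1272]]
scene rod 99 x@bal 0.5474 slope 0.0619 dz 0.0026 zslope 0.0084
scene rod 19 x@bal 0.5406 slope 0.3510 dz -0.0019 zslope 0.1523
```

View pics/scene13.png

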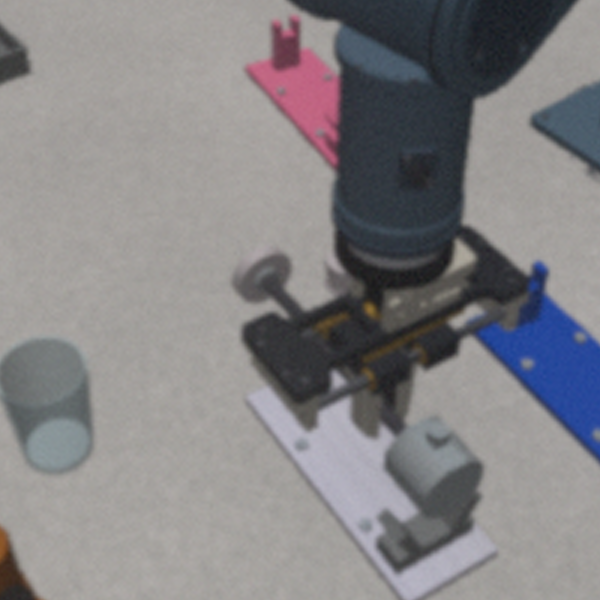

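View pics/top13.png

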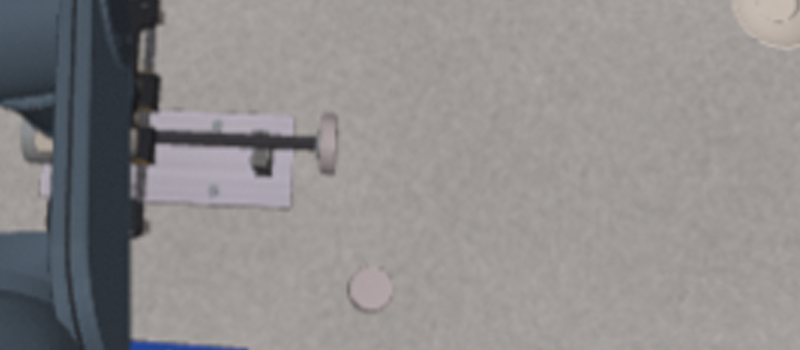

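```bash
python3 - <<'E'
from h import *
def ray_plane(c,uv,z0):
    K=np.array([[c["fx"],0,c["cx"]],[0,c["fy"],c["cy"]],[0,0,1.]])
    p=cv2.undistortPoints(np.array(uv,float).reshape(-1,1,2),K,np.array([float(c["k1"]),0,0,0,0])).reshape(-1,2)
    d=np.c_[p,np.ones(len(p))]@c["R"]; C=-c["R"].T@c["t"]
    return C+d*((z0-C[2])/d[:,2])[:,None]
for tag,za in(("12",.1494),("13",.1005),):
    c=dict(np.load("top"+tag+".npz")); g=cv2.cvtColor(c["frame"],cv2.COLOR_RGB2GRAY).astype(float)
    g=cv2.GaussianBlur(g,(0,0),.7)
    # predicted rod centreline, sample columns
    by=.178;bx=.5457; pts=[]
    for yy in np.arange(-.148,-.06,.002):
        P=np.array([bx+.0625*yy,by+yy,za]); 
        if -.118<yy<-.092 : continue
        q=[]; offs=np.arange(-.014,.0141,.0005)
        uv=proj(c,[P+[o,0,0] for o in offs]).astype(np.float32)
        v=cv2.remap(g.astype(np.float32),uv[:,0].reshape(-1,1),uv[:,1].reshape(-1,1),cv2.INTER_LINEAR).ravel()
        bg=np.percentile(v,80); w=np.clip(bg-20-v,0,None)
        if w.sum()>0: pts.append((yy,P[0]+(w*offs).sum()/w.sum()))
    pts=np.array(pts); k=np.polyfit(pts[:,0],pts[:,1],1); print(tag,"top rod slope",k,"resid",np.std(pts[:,1]-np.polyval(k,pts[:,0])))
# original rod, same method, for calibration; and plate edges via image in top0
c=dict(np.load("top0.npz")); g=cv2.GaussianBlur(cv2.cvtColor(c["frame"],cv2.COLOR_RGB2GRAY),(0,0),.7)
m=((g>135)).astype(np.uint8); m[:, :154]=0; m[:,246:]=0; m[:160]=0; m[210:]=0
print(np.percentile(g[162:206,154:244],[5,50,95]))
S=8
im=cv2.resize(c["frame"][158:212,148:252,::-1],None,fx=7,fy=7,interpolation=cv2.INTER_CUBIC); cv2.imwrite("pics/plate0.png",im)
c3=dict(np.load("top13.npz")); im=cv2.resize(c3["frame"][158:212,170:274,::-1],None,fx=7,fy=7,interpolation=cv2.INTER_CUBIC); cv2.imwrite("pics/rod13.png",im)
# scene-based rod
E
```

```text
12 top rod slope [0.07056161 0.54669767] resid 0.0007792756553430424
13 top rod slope [0.06931958 0.54685678] resid 0.0002116708687913706
[ 78. 138. 150.]
```

View pics/plate0.png

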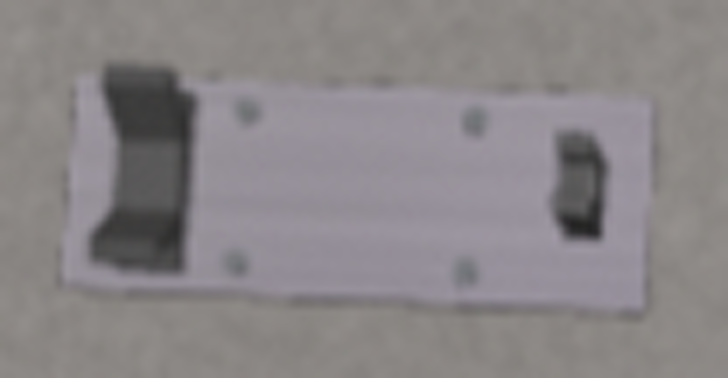

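View pics/rod13.png

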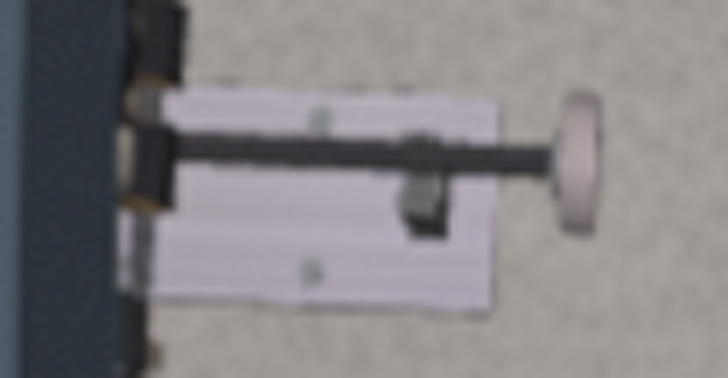

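```bash
python3 - <<'E'
from h import *
def ray_plane(c,uv,z0):
    K=np.array([[c["fx"],0,c["cx"]],[0,c["fy"],c["cy"]],[0,0,1.]])
    p=cv2.undistortPoints(np.array(uv,float).reshape(-1,1,2),K,np.array([float(c["k1"]),0,0,0,0])).reshape(-1,2)
    d=np.c_[p,np.ones(len(p))]@c["R"]; C=-c["R"].T@c["t"]
    return C+d*((z0-C[2])/d[:,2])[:,None]
c=dict(np.load("top0.npz"))
f=lambda L:[((u+.5)/7-.5+148,(v+.5)/7-.5+158) for u,v in L]
for nm,L in(("holes",[(248,112),(475,122),(236,263),(465,273)]),("corners",[(78,75),(652,98),(62,285),(643,313)])):
    P=ray_plane(c,f(L),.010); print(nm,P[:,:2].round(4).tolist(),"mean",P.mean(0).round(4)); 
    for a,b in((0,1),(2,3),(0,2),(1,3)):
        d=P[a]-P[b]; print("  len %.4f slope %.4f"%(np.linalg.norm(d),d[0]/d[1] if abs(d[1])>abs(d[0]) else -d[1]/d[0]))
# overlay of seated-position-lifted model in both final images
for n in("top","scene"):
    c=dict(np.load(n+"13.npz"));S=3
    im=cv2.resize(c["frame"][:,:,::-1],None,fx=S,fy=S,interpolation=cv2.INTER_CUBIC)
    bal=np.array([.5455,.178,.1005]);ph=-.0627
    d=np.array([-np.sin(ph),np.cos(ph),0]);p=np.array([d[1],-d[0],0]);up=np.array([0,0,1.])
    def line(pts,col): cv2.polylines(im,[np.int32(proj(c,np.array(pts))*S+S/2)],False,col,1,cv2.LINE_AA)
    a=np.linspace(0,2*np.pi,40)
    for yy,r in((.086,.027),(.041,.027),(-.159,.0255),(-.171,.0255)): line([bal+d*yy+r*(np.cos(t)*p+np.sin(t)*up) for t in a],(0,255,0))
    for s in(-1,1): line([bal+d*yy+s*.006*p for yy in(-.159,.041)],(0,255,255))
    line([bal+d*.0635,bal+d*.0635+up*.0425],(0,0,255))
    r0=bal-[0,0,.0905]
    line([r0+d*a_+p*b_ for a_,b_ in((.1,-.0425),(.1,.0425),(-.13,.0425),(-.13,-.0425),(.1,-.0425))],(255,0,255))
    cv2.imwrite(f"pics/o13{n}.png",im[{"top":slice(400,700),"scene":slice(500,930)}[n],{"top":slice(430,930),"scene":slice(650,1050)}[n]])
E
```

```text
holes [[0.5765, 0.2061], [0.5705, 0.1167], [0.5169, 0.2101], [0.5111, 0.1207]] mean [0.5437 0.1634 0.01  ]
  len 0.0895 slope 0.0673
  len 0.0895 slope 0.0641
  len 0.0598 slope 0.0675
  len 0.0595 slope 0.0672
corners [[0.5929, 0.274], [0.5784, 0.0475], [0.5096, 0.2785], [0.4942, 0.052]] mean [0.5438 0.163  0.01  ]
  len 0.2269 slope 0.0638
  len 0.2270 slope 0.0680
  len 0.0834 slope 0.0545
  len 0.0844 slope 0.0530
```

View pics/o13top.png

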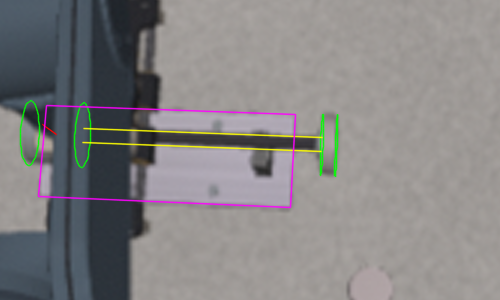

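View pics/o13scene.png

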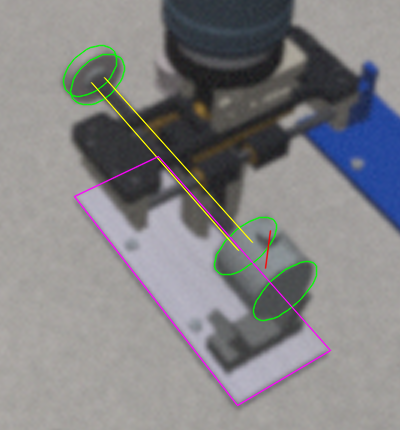

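```bash
python3 - <<'E'
from h import *
c=dict(np.load("scene13.npz"));S=8
o=(215,165,95,75)  # u0,v0,w,h
ims=[]
for k,(dx,ph) in enumerate([(None,None),(0,-.0627)]):
    im=cv2.resize(c["frame"][235:310,285:360,::-1] ,None,fx=S,fy=S,interpolation=cv2.INTER_CUBIC)
    if dx is not None:
        bal=np.array([.5458+dx,.1786,.1008])
        d=np.array([-np.sin(ph),np.cos(ph),0]);p=np.array([d[1],-d[0],0]);up=np.array([0,0,1.])
        def line(pts,col): cv2.polylines(im,[np.int32((proj(c,np.array(pts))-[285,235])*S+S/2)],False,col,1,cv2.LINE_AA)
        a=np.linspace(0,2*np.pi,60)
        for yy,r in((.086,.027),(.041,.027)): line([bal+d*yy+r*(np.cos(t)*p+np.sin(t)*up) for t in a],(0,255,0))
        line([bal+d*.0635+up*.0425+.008*(np.cos(t)*p+np.sin(t)*d) for t in a],(0,0,255))
    ims.append(im)
cv2.imwrite("pics/z13.png",cv2.resize(ims[1],(600,600)))
E
```

```text
(no output)
```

View pics/z13.png

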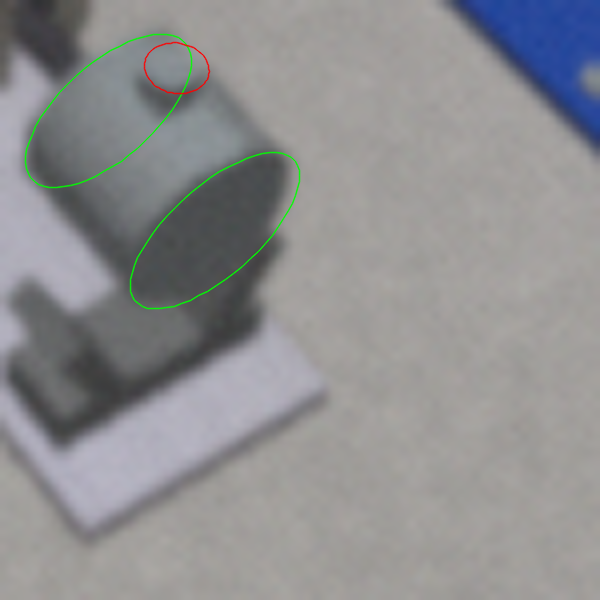

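```bash
python3 hub.py scene0.npz .49 -.109|tail -1; python3 mv.py .5455 .178 .0812 -.0627; python3 -c "
from rig import ctrl;print(abs(ctrl.state()['dq']).max())"
```

```text
turn(tool) [-0.0002 -0.0008  0.0006] shift after turn [-0.0003  0.0007  0.0009] shift now axes [-0.0003  0.0007  0.0009]
17.175 [0.5458 0.1786 0.0821] yaw -0.0621 tilt [ 0.001  0.    -1.   ] F [ 0.77  0.46 -5.47] T [-0.031 -0.106 -0.013] 0.11363338830494127
0.0013868194720456396hub.py:7: RuntimeWarning: Mean of empty slice.
  sc=P[P[:,2]>za+.031]; print("screw",len(sc),sc.mean(0).round(4),sc.min(0).round(4),sc.max(0).round(4))
  ret = um.true_divide(
Traceback (most recent call last):
  File "hub.py", line 7, in <module>
    sc=P[P[:,2]>za+.031]; print("screw",len(sc),sc.mean(0).round(4),sc.min(0).round(4),sc.max(0).round(4))
                                                                    ~~~~~~^^^
ValueError: zero-size array to reduction operation minimum which has no identity
```

Call:
drive_tool(steps=[[[0,0,0,0,0,0,0.08],[0,0,0,0,0,0,0.08],[0,0,0,0,0,0,0.08],[0,0,0,0,0,0,0.08]]])

```text
clock: 17.68
eef_pos: [0.5455, 0.1786, 0.0817]
eef_rot: [-3.14, 0.097, -0.0]
contact_force: [-1.1, -0.4, -5.7]
gripper_width: 0.119
```

```bash
python3 mv.py .5455 .178 .0812 -.0627; python3 cap.py 14 scene; python3 hub.py scene14.npz .548 .241 .1|sed -n '1,2p;$p'
```

```text
turn(tool) [-0.     -0.      0.0006] shift after turn [0.0001 0.0006 0.0005] shift now axes [0.0001 0.0006 0.0005]
17.675 [0.5455 0.1786 0.0817] yaw -0.0621 tilt [ 0.  0. -1.] F [-1.06 -0.39 -5.7 ] T [-0.038 -0.054 -0.011] 0.11880941328562576
screw 62 [0.5528 0.2422 0.1423] [0.5445 0.2337 0.1341] [0.5593 0.2488 0.1461]
hub 671 [0.527  0.2063 0.0824] [0.5789 0.2658 0.1295]
top plane slope [-0.0649 -0.0154  0.1261] n 283
```

```bash
python3 -c "
from rig import ctrl;print(ctrl.close_job())"
```

```text
the job is handed in; nothing more can be done
None
```

I rolled the stirrer shaft a quarter turn away from the robot until the thumbscrew pointed up. I then lifted it at its balance point, carried it level, and handed in the job at about 17.7 s, still holding it over the grey cradle. The shaft axis is about 10 cm above the bench, about 4 cm above its seated height.

**One correction:** my first close of the jaws was about 2 mm off-centre and tipped the shaft about 5°. I released it before any lift, let it settle back on its flat, re-centred and gripped again without moving it.

**Last checks:**
- **Alignment:** the tool is within about 1 mm of the measured resting place, and its yaw of -0.062 rad matches the cradle's.
- **Level and screw:** the tool is vertical and the screw sits over the hub's axis. The wrist reads a steady 5.5 N, so the load is hanging free.
- **Surroundings:** I moved nothing else, and the pictures show no contact with the cradle or with other objects nearby. I did not run a before-and-after check on every object.

**Disagreements:**
- The two cameras differ by about 4 mm in x on the held shaft and about 2 mm on the cradle. Within each camera's own frame, shaft and cradle agree to about 1 mm.
- The depth-based rod slope in the top view (0.035–0.044) disagreed with the expected 0.063. The image-based slope (0.07) and the scene camera (0.062) supported the alignment.
- A plane fitted to the hub's top tilts about 3° in x. A similar tilt appeared while it rested on its flat on the bench, so I took it as a sensor effect. My check of this against the first picture failed.

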